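# Inspect a mounted specimen under the loupe at focal height

### The job

Stand the square specimen upright and centred on the top of the narrow pedestal of the inspection stand and let go of it. Then take the loupe from its rest and hold it level, its lens centred over the specimen and at the height shown by the stand's pointer, without touching the specimen or the stand with it; do not shift the pointer or the two other specimens. Finish while still holding the loupe there, quite still: it is not put down.

Things in the scene. Friction and masses are not known exactly. Their poses are not given: they have to be found in the camera images.
- mount_square: The square specimen: a loose black resin block 28 x 28 mm, 28 mm high, with a small bright metal rectangle in its upper face, 35 to 70 g. Stands on the bench at the robot's right, in a line of three specimens about 100 mm apart whose order changes, turned any way. Origin at the centre of its underside, z up, x and y square to its side faces.
- mount_round: Another specimen, to be left alone: an upright black resin cylinder 30 mm in diameter, 28 mm high. Origin at the centre of its underside.
- mount_slim: A third specimen, to be left alone: an upright black resin cylinder 22 mm in diameter, 42 mm high. Origin at the centre of its underside.
- stand: Inspection stand, fixed; place and turn vary. Base plate 10 mm thick, 80 mm wide, from x = -40 to 150 mm in its frame. On its origin's axis a slim pedestal with a round top (see seat). At x = 115 mm, on the side away from the robot, a gauge post 10 mm in diameter, 190 mm high: to clear it, place with the fingers closing along the stand's y. Origin on the bench under the pedestal, z up.
- seat (a point): Centre of the flat round top of the pedestal, 34 mm in diameter on a 20 mm column, 60 mm above the bench; axes as the stand's.
- focal_mark (a point): Tip of the small aluminium pointer on the gauge post, 70 mm from the pedestal's axis along the stand's +x, pointing at that axis. Its height is where the middle of the lens's thickness belongs: 125 to 170 mm above the bench, different each time. The pointer is 4 to 6 mm thick; its collar (22 mm in diameter, 16 mm high) is held on the post by 3 N of friction. z up.
- loupe: The loupe, 70 to 120 g: a round black frame 56 mm across, 10 mm thick, around clear glass, with a straight handle of 14 x 14 mm section in the lens's plane, from 27 to 127 mm from the lens's centre along the loupe's +y. Origin at the lens's centre, mid-thickness; z up along its axis. Centre of mass in the handle, about 65 mm from the origin. It starts level on its rest.
- handle_mid (a point): The place to grip the loupe: on the handle's centre line, 78 mm from the lens's centre. Here the handle is 14 mm wide across the loupe's x and 14 mm high, free on both sides; axes as the loupe's.
- rest: White loupe rest, fixed at the robot's left; place and turn vary. Plate 60 x 120 mm, 8 mm thick, with two saddles (12 mm long, with 6 mm lips) 38 mm either side of its middle along y. The handle lies along its y, underside 30 mm above the bench; the lens hangs free beyond the -y end. Between the saddles 64 mm are free for fingers. Origin at the centre of its underside.
Things that resemble listed ones, but are neither listed nor needed, are in the scene too. What is shaped like the loupe but purple is not meant.

How it is judged:
By the outcome, as a careful person would: the job done as asked, in the order asked, and still so for the second after the job is handed in, while the arm keeps its last pose, push and grip.
It also fails if it takes over 64 s, if anything falls off the work surface, if the arm or the gripper's body presses on something with over 40 N, if the wrist force passes 120 N, or if a joint passes its speed limit or range.

### The arm

A 6-joint arm with a two-finger parallel gripper is mounted at the origin on the work surface. World frame = base frame: x ahead of the robot, y to its left, z up, the work surface at z = 0. Lengths are in mm, angles in rad, forces in N, time in s.
With the tool pointing down it reaches from about 400 to 925 mm from the base axis. Payload 12.5 kg.
Tool frame: the origin (TCP) lies at the very end of the fingers, on their centre line; the grasp point (between the pads) lies 19 mm behind it; z points along the fingers, y is the line along which they close (so a half turn about z gives the same grasp; the last joint's range is limited). The gripper opens to 95 mm and grips with 3 to 60 N. Pads are 20 mm wide; open, the fingers measure 119 mm over their backs; the gripper's body (75 mm by 180 mm) begins 59 mm behind the grasp point.
Start: joints at [-1.371, 0.491, 1.559, -0, 1.092, -0.106], TCP at [188.183, -596.015, 214.661] pointing down, gripper open.
Joint ranges: [-3.1, 3.1], [-0.84, 2.19], [0.05, 2.79], [-1.13, 4.28], [0.06, 2.93], [-2.69, 2.69]. Speed limits (rad/s): [2.22, 2.22, 2.79, 3.14, 3.14, 3.14].

### API

Orientations are given as a rotation vector (axis times angle).
In Python, from rig import arm gives the robot as it stands. The module is installed in compiled form; this text tells all that it offers.
- The arm moves only by the tool jog_arm, never from a script. Its argument "moves" is a list that holds one entry, the list of rows, each a list of 7 numbers: the shift along the tool's x, y, z in fractions of the full range, 1 being 1 m, then the turn, a rotation vector about the tool's x, y, z in normalised numbers (1 is 120 degrees), then the finger opening in mm, from 0 to 95.1. In form: [[[x, y, z, wx, wy, wz, grip], ...]]. A call has 1 to 12 rows; each row is the pose to reach, as a shift and turn from the pose commanded when the call began, along the tool's axes at that moment; what a row does not reach only later rows make up. A row lasts 1/8 s, in which the tool goes at most 62.5 mm and 10.7 degrees, less where a joint would pass 70% of its speed; a pose out of reach is approached as far as the arm can. No shift or turn number may pass 1 either way. A call with a gripper value outside its range is refused whole. The fingers move at their own pace and stop on an object; the grip force is fixed at half the most. Time passes only in rows, so rows that repeat a pose let the fingers close. It gives the time, the measured TCP pose, the force, the opening and the grip force at its end, in the units of the state.
- arm.state(): the state, without advancing time (a new reading comes with each control period).
- arm.camera(name): name is "scene" or "side" or "wrist"; returns the picture (384x512x3 uint8, red, green, blue); there is no depth.
- arm.calibration(name): a dict with "intrinsics" (3x3 intrinsics, pixels), "dist_coeffs" ([k1, k2, p1, p2, k3] as OpenCV has them; the pictures are not rectified), "R" (3x3) and "t" (3): a world point X has camera coordinates R X + t. Camera axes: x right, y down, z forward; pixel columns grow to the right and rows downward; lengths in mm; the calibration is good to about 2 mm. A picture is of the moment at which its call begins: read the wrist's pose just before it. calibration takes no time and is no camera call; for the wrist camera it gives the pose at the moment of the call.
- arm.close_job(): hands the job in; it is judged then, once.
The state is a dict: "time": time; "q": joint angles; "dq": joint speeds; "tau": joint torques, N m; "tool_pos": TCP position; "tool_rot": TCP orientation; "force": force on the tool from outside, world axes, zero at the start; "moment": the same for the moment, N m; "finger_gap": finger opening in mm; "finger_force": force on a finger pad.
Only numpy, scipy, OpenCV 4.12 (cv2) and the standard library are available. Lean on these libraries where they do the work, as an engineer would, in place of code of your own. Each camera call takes 0.05 s, during which the arm holds its last target. There are 200 camera calls.

## Working session

There is one attempt and no reset: what is moved stays moved. The work goes in short steps, Python scripts to look and compute and a tool call to move; the robot and the scene stay as the last step left them, time stands still between calls to the robot, and variables do not carry over. Pictures are saved under pics/ and viewed, at most 10 in all, crops included, and the job is handed in when it is done.

Besides the shell and the picture viewer there is one more tool, called as a command line: name --argument value ..., lists and objects as JSON in quotes. jog_arm: Moves the arm, as the interface text tells. Its arguments: {"type":"object","properties":{"moves":{"type":"array"}},"required":["moves"]}

```bash
mkdir -p pics
cat > h.py <<'E'
import numpy as np, cv2
from rig import arm
from scipy.spatial.transform import Rotation as Ro
def cal(n):
    c=arm.calibration(n); return [np.array(c[k],float) for k in("intrinsics","dist_coeffs","R","t")]
def ray(c,p):
    K,d,R,t=c; u=cv2.undistortPoints(np.array([[p]],float),K,d)[0,0]
    return -R.T@t, R.T@np.array([u[0],u[1],1.])
def plane(c,p,z):
    o,v=ray(c,p); return o+v*(z-o[2])/v[2]
def tri(obs):
    A=np.zeros((3,3));b=np.zeros(3)
    for c,p in obs:
        o,v=ray(c,p);v=v/np.linalg.norm(v);M=np.eye(3)-np.outer(v,v);A+=M;b+=M@o
    return np.linalg.solve(A,b)
def proj(c,X):
    K,d,R,t=c; return cv2.projectPoints(np.atleast_2d(np.array(X,float)),cv2.Rodrigues(R)[0],t,K,d)[0][:,0]
def shot(n,f=None):
    c=cal(n); im=arm.camera(n)[:,:,::-1].copy()
    if f: cv2.imwrite('pics/'+f+'.png',im)
    return c,im
def togo(pos,rot):
    "shift in tool axes and turn (deg) from the present pose; rot=world matrix"
    s=arm.state(); R0=Ro.from_rotvec(s["tool_rot"]).as_matrix()
    return np.round(R0.T@(np.array(pos)-s["tool_pos"]),1), np.round(np.degrees(Ro.from_matrix(R0.T@rot).as_rotvec()),2)
E
python3 - <<'E'
from h import *
np.set_printoptions(precision=3,suppress=True)
for n in("scene","side","wrist"):
    c,im=shot(n,n+'0'); print(n,-c[2].T@c[3],c[2][2],c[0][0,0])
print(arm.state())
E
cd pics; python3 -c "
import cv2,numpy as np
a=[cv2.imread(n+'0.png') for n in('scene','side','wrist')]
cv2.imwrite('w.png',cv2.resize(a[2],(400,300)))"
```

```text
scene [ 920.464 -559.674  695.615] [-0.477  0.633 -0.61 ] 427.1187662527923
side [  7.214 593.211 930.122] [ 0.41  -0.505 -0.759] 387.36734452886174
wrist [ 252.028 -575.163  384.889] [-0.224 -0.071 -0.972] 267.01037855796244
{'time': 0.15, 'q': array([-1.371,  0.491,  1.559, -0.   ,  1.092, -0.106]), 'dq': array([-0.   , -0.002, -0.002,  0.   , -0.   , -0.001]), 'tau': array([  0.002, -61.29 , -25.828,   0.069,   0.047,  -0.   ]), 'tool_pos': array([ 188.136, -595.838,  214.188]), 'tool_rot': array([-3.104, -0.478,  0.   ]), 'force': array([ 0.165, -0.547, -0.739]), 'moment': array([0.033, 0.034, 0.003]), 'finger_force': 0.0, 'finger_gap': 95.25852643667284}
```

View pics/scene0.png

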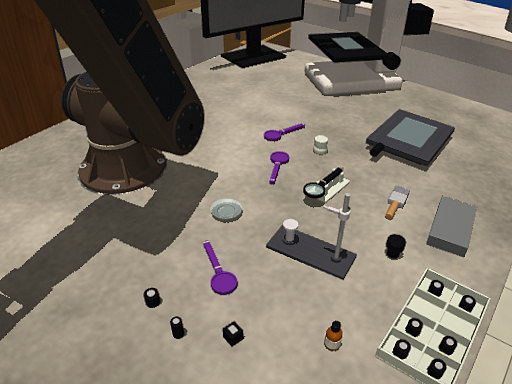

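View pics/side0.png

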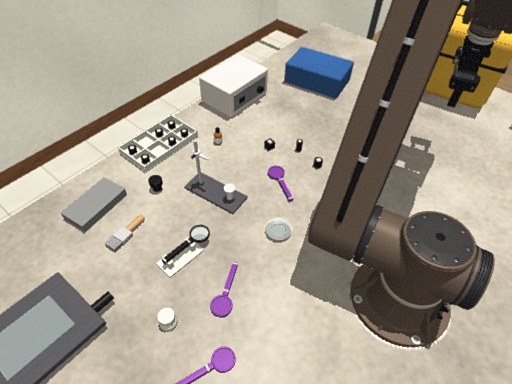

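View pics/wrist0.png

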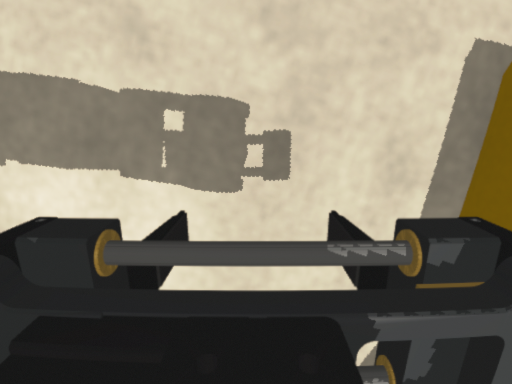

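The scene picture shows the square specimen at (233,333), the round at (151,297) and the slim at (177,327). The pedestal top is at (290,226), the pointer at about (330,209), the loupe lens at (315,190) and its handle end at (340,172). In the side picture the square is at (269,144), the pedestal top at (230,189) and the lens at (200,234). The wrist picture shows bare bench.

Run:
```python
from h import *
np.set_printoptions(precision=1,suppress=True)
a,b=cal("scene"),cal("side")
for n,p,q in(("sq",(233,333),(269,144)),("seat",(290,223),(230,188)),("lens",(315,190),(200,234)),("hend",(340,171),(167,259)),("tip",(327,209),(206,156)),("posttop",(346,196),(196,143)),("slim",(177,327),(299,145)),("round",(151,297),(318,162))):
    X=tri([(a,p),(b,q)]); print(n,X,proj(a,X)[0]-p)
w=cal("wrist"); s=arm.state(); R0=Ro.from_rotvec(s["tool_rot"]).as_matrix()
print(R0, R0.T@w[2].T, R0.T@(-w[2].T@w[3]-s["tool_pos"]))
import cv2
A=cv2.imread('pics/scene0.png')[150:250,250:390];B=cv2.imread('pics/side0.png')[130:280,140:290]
A=cv2.resize(A,None,fx=2.8,fy=2.8,interpolation=2);B=cv2.resize(B,None,fx=2.6,fy=2.6,interpolation=2)
C=np.zeros((390,782,3),np.uint8);C[:A.shape[0],:A.shape[1]]=A[:, :392];C[:,392:]=B[:390,:390];cv2.imwrite('pics/crop.png',C)
```

```text
sq [ 613.  -225.7   15. ] [0.2 0. ]
seat [549.   44.9  60.3] [-0.4  0. ]
lens [512.7 210.6  35.2] [-0.9  0.1]
hend [521.4 324.3  35.6] [-1.1  0.2]
tip [633.2  50.  142.1] [ 0.6 -0.1]
posttop [662.1  60.1 183. ] [-0.7  0.1]
slim [ 527.1 -284.3   22.1] [0.1 0. ]
round [ 432.7 -264.9   15.5] [0.3 0. ]
[[ 1.   0.3 -0. ]
 [ 0.3 -1.   0. ]
 [ 0.  -0.  -1. ]] [[ 0.  -1.  -0.2]
 [ 1.   0.   0. ]
 [-0.  -0.2  1. ]] [  67.2   -0.6 -170.8]
```

View pics/crop.png

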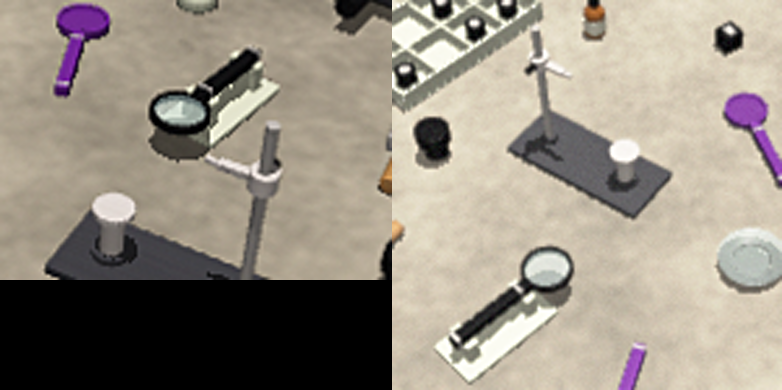

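The crop refines two points. The pointer tip is at (324,206) in the scene and (208.5,159) in the side picture. The pedestal top is at (290.4,224.3) and (229.6,187.7). Next I move the wrist camera over the square.

Run:
```python
from h import *
np.set_printoptions(precision=3,suppress=True)
a,b=cal("scene"),cal("side")
for p,q in(((290.4,224.3),(229.6,187.7)),((324,206),(208.5,159)),((346.5,195),(196,142.5))): print(tri([(a,p),(b,q)]))
s=arm.state(); R0=Ro.from_rotvec(s["tool_rot"]).as_matrix()
print(R0,togo((613,-226,130),R0))
```

```text
[551.427  43.63   58.745]
[621.636  54.062 140.937]
[662.196  60.418 185.219]
[[ 0.954  0.301 -0.   ]
 [ 0.301 -0.954  0.001]
 [ 0.    -0.001 -1.   ]] (array([ 516.5, -224.7,   84.4]), array([0., 0., 0.]))
```

The rows are not in the units I measure in: shifts go in shares of 1 m and turns go in shares of 120 degrees. I convert before sending: 516 mm / 1000 = 0.516, 459 mm / 1000 = 0.459.

jog_arm --moves '[[[0.057,-0.025,0,0,0,0,95],[0.115,-0.05,0,0,0,0,95],[0.172,-0.075,0,0,0,0,95],[0.23,-0.1,0,0,0,0,95],[0.287,-0.125,0,0,0,0,95],[0.344,-0.15,0,0,0,0,95],[0.402,-0.175,0.02,0,0,0,95],[0.459,-0.2,0.05,0,0,0,95],[0.516,-0.225,0.084,0,0,0,95],[0.516,-0.225,0.084,0,0,0,95],[0.516,-0.225,0.084,0,0,0,95]]]'

```text
time: 1.52
tool_pos: [612.5, -225.6, 129.9]
tool_rot: [-3.104, -0.481, 0.002]
force: [-0.2, 0.0, 0.2]
finger_gap: 95.0
finger_force: 0.0
```

Run:
```python
from h import *
print(arm.state()["tool_pos"]); shot("wrist","w1")
```

```text
[ 612.50040267 -225.58460755  129.94075485]
```

View pics/w1.png

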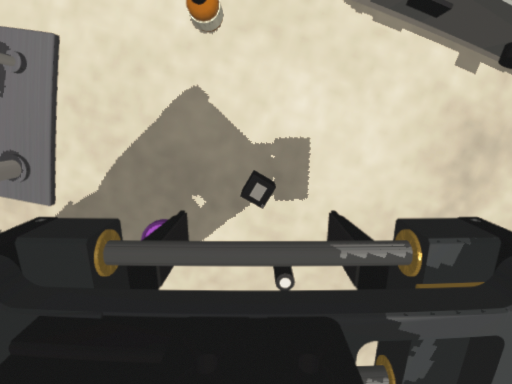

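The wrist picture shows the square at (258,188) with its metal inset. The slim specimen is at (285,281) near the finger and part of the stand is at the left. I measure the square by its dark silhouette.

Run:
```python
from h import *
np.set_printoptions(precision=1,suppress=True)
c,im=shot("wrist")
m=(im.max(2)<75).astype(np.uint8); m[:160]=0;m[215:]=0;m[:,:230]=0;m[:,290:]=0
n=max(cv2.findContours(m,0,1)[0],key=cv2.contourArea)
f=np.zeros_like(m);cv2.drawContours(f,[n],-1,1,-1)
ys,xs=np.nonzero(f);print(len(xs),xs.min(),xs.max(),ys.min(),ys.max())
P=np.array([plane(c,(x,y),14)[:2] for x,y in zip(xs,ys)]);print("c",P.mean(0))
h=cv2.approxPolyDP(cv2.convexHull(n),1.2,True)[:,0]
T=np.array([plane(c,p,28)[:2] for p in h])
for p,q,r in zip(h,T,np.roll(T,-1,0)): d=r-q;print(p,q,np.hypot(*d),np.degrees(np.arctan2(d[1],d[0]))%90)
g=((im.max(2)>=75)&(f>0)).astype(np.uint8)
k=max(cv2.findContours(g,0,1)[0],key=cv2.contourArea)
B=cv2.boxPoints(cv2.minAreaRect(k));T=np.array([plane(c,p,28)[:2] for p in B]);print("metal",T.mean(0))
for q,r in zip(T,np.roll(T,-1,0)): d=r-q;print(np.hypot(*d),np.degrees(np.arctan2(d[1],d[0]))%90)
print('\n'.join(' '.join('%3d'%v for v in r) for r in im.max(2)[168:210,238:278][::2,::2]))
```

```text
772 240 274 170 205
c [ 613.3 -225.2]
[252 170] [ 633.1 -213.8] 18.635664001804496 80.72065030133463
[268 178] [ 630.1 -232.2] 9.802804490753093 58.01733930048954
[274 185] [ 624.9 -240.5] 21.217995808128364 78.28907831013814
[264 202] [ 604.1 -236.2] 6.2713708086352 49.584234375370755
[259 205] [ 599.4 -232.1] 22.932997146147677 78.84217301619272
[240 195] [ 603.8 -209.6] 6.615239811042651 7.535923131191321
[241 189] [ 610.3 -208.7] 23.302362163767313 77.5263632492809
metal [ 613.5 -225.1]
16.73742748309929 77.01156715173764
12.663028817081287 76.08794162544572
16.835682230342524 77.53655556349221
12.81919301947062 75.66311443308796
126 126 126 127 129 130 130 130 129 129 129 127 125 124 123 123 122 123 124 125
126 127 127 126 128 129 129  73  60 121 126 126 123 123 123 122 122 122 121 122
126 126 126 126 126 127 119  27  26  30  71 120 122 122 122 122 120 120 120 120
125 126 127 127 126 124  48  32  29  27  25  39  95 119 121 122 120 119 119 118
126 126 126 126 127  98  26  35  34  33  29  26  25  46 112 121 120 134 120 117
126 126 127 125 119  39  33  33  34  33  33  30  27  25  2
[... 521 characters left out ...]
  37 131 139 139 139 139 137 132  37  32  32  38 118 123 122
124  47  32  32  31  68 140 138 140 138 138 138  66  32  32  34 108 124 123 122
125 100  51  34  32  33  61 129 138 138 138 110  32  32  32  79 220 212 123 122
124 124 122  84  39  30  31  38  75 129 134  46  31  32  37 180 224 221 139 123
122 123 123 124 118  70  37  32  32  37  56  32  32  31 119 223 223 222 216 153
121 121 122 122 126 126 125 101  38  30  32  31  32  62 216 222 222 221 221 222
120 121 122 123 124 141 220 225 178  80  34  41  77 176 221 220 220 221 222 223
121 121 122 124 143 215 224 226 225 221 179  94  99 217 220 218 220 220 221 223
123 122 124 210 221 224 225 226 225 224 223 217 216 219 218 217 219 219 221 222
```

Scaled: 125 mm / 1000 = 0.125, 115 mm / 1000 = 0.115, 29.5 degrees / 120 = 0.2458.

jog_arm --moves '[[[0.001,0,0,0,0,0.0833,95],[0.001,0,0.01,0,0,0.1667,80],[0.001,0,0.04,0,0,0.2458,70],[0.001,0,0.08,0,0,0.2458,60],[0.001,0,0.1,0,0,0.2458,60],[0.001,0,0.115,0,0,0.2458,60],[0.001,0,0.125,0,0,0.2458,60],[0.001,0,0.125,0,0,0.2458,60],[0.001,0,0.125,0,0,0.2458,25],[0.001,0,0.125,0,0,0.2458,15],[0.001,0,0.125,0,0,0.2458,15],[0.001,0,0.125,0,0,0.2458,15]]]'

```text
time: 3.12
tool_pos: [613.6, -225.8, 5.9]
tool_rot: [3.124, -0.328, 0.0]
force: [-0.3, -0.3, 1.2]
finger_gap: 27.7
finger_force: 30.0
```

Scaled: -160 mm / 1000 = -0.16, -120 mm / 1000 = -0.12.

jog_arm --moves '[[[0,0,0,0,0,0,15],[0,0,0,0,0,0,15],[0,0,-0.03,0,0,0,15],[0,0,-0.07,0,0,0,15],[0,0,-0.12,0,0,0,15],[0,0,-0.16,0,0,0,15],[0,0,-0.16,0,0,0,15]]]'

```text
time: 4.0
tool_pos: [614.5, -226.3, 168.7]
tool_rot: [3.123, -0.328, 0.008]
force: [-0.9, 0.5, -0.5]
finger_gap: 27.9
finger_force: 30.0
```

Run:
```python
from h import *
R=lambda yaw:(Ro.from_euler('z',yaw,degrees=True)*Ro.from_euler('x',180,degrees=True)).as_matrix()
print(togo((470,31,200),R(8.6)))
```

```text
(array([-194.6, -221.7,  -32.6]), array([  0.13,  -0.28, -20.58]))
```

Scaled: -222 mm / 1000 = -0.222, -195 mm / 1000 = -0.195, -20.6 degrees / 120 = -0.1717.

jog_arm --moves '[[[-0.032,-0.037,-0.033,0,0,-0.0333,15],[-0.065,-0.074,-0.033,0,0,-0.0667,15],[-0.097,-0.111,-0.033,0,0,-0.1,15],[-0.13,-0.148,-0.033,0,0,-0.1333,15],[-0.162,-0.185,-0.033,0,0,-0.1667,15],[-0.195,-0.222,-0.033,0.0008,-0.0025,-0.1717,15],[-0.195,-0.222,-0.033,0.0008,-0.0025,-0.1717,15],[-0.195,-0.222,-0.033,0.0008,-0.0025,-0.1717,15],[-0.195,-0.222,-0.033,0.0008,-0.0025,-0.1717,15]]]'

```text
time: 5.12
tool_pos: [469.2, 31.0, 198.2]
tool_rot: [-3.131, -0.234, 0.009]
force: [0.2, 0.9, -0.5]
finger_gap: 28.1
finger_force: 30.0
```

Run:
```python
from h import *
s=arm.state();print(s["tool_pos"],s["finger_gap"]); c,im=shot("wrist","w2")
for X in((551.4,43.6,60),(621.6,54,141)):print(proj(c,X))
```

```text
[469.20902096  31.03444501 198.17138428] 28.07642950836337
[[258.07299045 111.79267435]]
[[258.44754619  12.04265101]]
```

View pics/w2.png

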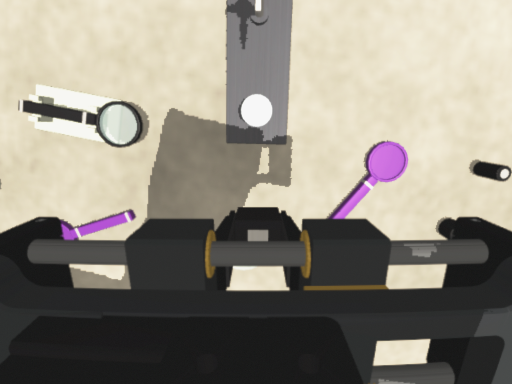

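The wrist picture shows the pedestal top at (257,110) and the pointer tip at about (258,12). The base plate runs between columns 227 and 292. The loupe lens is at (120,124), with its handle end at (22,105), and the block is held at (257,235). I measure the seat, the plate edges and the loupe.

Run:
```python
from h import *
np.set_printoptions(precision=2,suppress=True)
c,im=shot("wrist");mx=im.max(2)
def blob(mask,box):
    m=np.zeros(mx.shape,np.uint8);x0,y0,x1,y1=box;m[y0:y1,x0:x1]=mask[y0:y1,x0:x1]
    return max(cv2.findContours(m,0,1)[0],key=cv2.contourArea)
k=blob(mx>170,(232,85,282,135));e=cv2.fitEllipse(k);print("seat",e,plane(c,e[0],60),proj(c,plane(c,e[0],60)))
# plate edges: left/right columns by row
L=[];Rr=[]
for y in range(60,140,4):
    r=mx[y].astype(int)
    print(y,[x for x in range(200,310) if abs(r[x+1]-r[x-1])>45],end=';')
print(mx[0:30:2,248:270])
# loupe dark
k=blob(mx<70,(10,90,146,152));e=cv2.boundingRect(k);print(e,cv2.contourArea(k))
f=np.zeros(mx.shape,np.uint8);cv2.drawContours(f,[k],-1,1,-1)
for x in range(18,146,6): y=np.nonzero(f[:,x])[0];print(x,(y.min(),y.max()) if len(y) else 0,end=' ')
```

```text
seat ((256.39642333984375, 109.99641418457031), (30.864803314208984, 32.36195373535156), 178.6624755859375) [553.    45.71  60.  ] [[256.4 110. ]]
60 [225, 226, 289, 290];64 [225, 226, 289, 290];68 [226, 227, 289, 290];72 [225, 226, 288, 289];76 [225, 226, 288, 289];80 [225, 226, 288, 289];84 [225, 226, 288, 289];88 [225, 226, 288, 289];92 [225, 226, 288, 289];96 [225, 226, 247, 248, 249, 264, 265, 288, 289];100 [225, 226, 243, 244, 268, 269, 287, 288];104 [225, 226, 239, 241, 242, 270, 271, 287, 288];108 [225, 226, 238, 240, 241, 271, 272, 287, 288];112 [225, 226, 238, 240, 241, 271, 272, 287, 288];116 [225, 226, 239, 241, 242, 270, 271, 287, 288];120 [225, 226, 243, 244, 245, 268, 269, 287, 288];124 [226, 247, 248, 249, 263, 264, 265, 286, 287];128 [226, 246, 286, 287];132 [226, 262, 263, 286, 287];136 [226, 263, 264, 276, 286, 291];[[110 126 128 128 127 125 123 188 247 247 247 247 247 162 117 121 127 129
  129 128 129 129]
 [ 74  79  86 118 127 127 137 221 247 247 247 247 247 162 117 121 127 129
  129 128 128 130]
 [ 73  74  74  83 116 117 136 224 247 247 247 247 247 162 116 122 1
[... 874 characters left out ...]
30 129 130 125  95  79  61  57  57  62  65  71  82 104 125 129
  129 130 131 133]
 [121 130 130 129 130 130 130 131 127 128 126 126 126 129 130 130 130 129
  130 130 130 133]
 [129 130 130 129 129 130 130 132 130 132 130 130 129 130 130 130 130 130
  130 130 131 132]]
(24, 101, 58, 21) 533.5
18 0 24 (np.int64(101), np.int64(110)) 30 (np.int64(102), np.int64(111)) 36 (np.int64(104), np.int64(112)) 42 (np.int64(104), np.int64(114)) 48 (np.int64(105), np.int64(115)) 54 (np.int64(106), np.int64(116)) 60 (np.int64(108), np.int64(117)) 66 (np.int64(109), np.int64(118)) 72 (np.int64(110), np.int64(119)) 78 (np.int64(111), np.int64(121)) 84 0 90 0 96 0 102 0 108 0 114 0 120 0 126 0 132 0 138 0 144 0
```

Run:
```python
from h import *
np.set_printoptions(precision=2,suppress=True)
c=cal("wrist")
for u in((226,226),(290,286.8)):
    a=plane(c,(u[0],60),10);b=plane(c,(u[1],134),10);d=a-b;print(a,b,np.degrees(np.arctan2(d[1],d[0])))
a,b=cal("scene"),cal("side")
print("tip",tri([(a,(324,206)),(b,(208.5,159)),(c,(257.4,10.5))]),tri([(b,(208.5,159)),(c,(257.4,10.5))]),tri([(a,(324,206)),(c,(257.4,10.5))]))
R=lambda yaw:(Ro.from_euler('z',yaw,degrees=True)*Ro.from_euler('x',180,degrees=True)).as_matrix()
print(togo((531,42.3,150),R(8.6)))
```

```text
[610.07  93.04  10.  ] [519.52  81.55  10.  ] 7.235043702155992
[621.99  13.94  10.  ] [531.47   2.31  10.  ] 7.320882253702228
tip [621.85  54.4  141.08] [621.35  54.52 141.75] [622.28  54.81 141.01]
(array([63.1, -1.8, 47.9]), array([-0.15,  0.3 , -0.05]))
```

Scaled: 63 mm / 1000 = 0.063, 48 mm / 1000 = 0.048, 1.3 degrees / 120 = 0.0108.

jog_arm --moves '[[[0.02,-0.001,0.01,0,0,0,15],[0.045,-0.002,0.03,0,0.0025,0.0108,15],[0.063,-0.002,0.048,0,0.0025,0.0108,15],[0.063,-0.002,0.048,0,0.0025,0.0108,15],[0.063,-0.002,0.048,0,0.0025,0.0108,15]]]'

```text
time: 5.85
tool_pos: [530.1, 43.0, 150.7]
tool_rot: [-3.133, -0.2, 0.0]
force: [0.3, 0.4, 0.5]
finger_gap: 27.8
finger_force: 30.0
```

Run:
```python
from h import *
np.set_printoptions(precision=2,suppress=True)
c,im=shot("wrist","w3");mx=im.max(2);s=arm.state();print(s["tool_pos"],s["finger_gap"])
p=proj(c,(553,45.5,60))[0];print(p)
m=np.zeros(mx.shape,np.uint8);x,y=p.astype(int);m[y-40:y+40,x-40:x+40]=mx[y-40:y+40,x-40:x+40]>170
k=max(cv2.findContours(m,0,1)[0],key=cv2.contourArea);e=cv2.fitEllipse(k);print(e,cv2.boundingRect(k),plane(c,e[0],60))
R0=Ro.from_rotvec(s["tool_rot"]).as_matrix()
print("block top proj",proj(c,s["tool_pos"]+R0@[0,0,-23]))
for y in range(205,245,5):print(y,[x for x in range(215,300) if abs(int(mx[y,x+1])-int(mx[y,x-1]))>35])
R=lambda yaw:(Ro.from_euler('z',yaw,degrees=True)*Ro.from_euler('x',180,degrees=True)).as_matrix()
print(togo((553,45.6,66),R(7.3)))
```

```text
[530.14  43.04 150.93] 28.029334862680408
[258.68 172.74]
((258.4710693359375, 172.52149963378906), (31.40926742553711, 32.00696563720703), 90.01854705810547) (243, 157, 33, 32) [553.19  45.73  60.  ]
block top proj [[258.5  242.62]]
205 [254, 255]
210 [230, 234, 236, 237, 277, 278, 279, 280, 281, 284, 285, 286]
215 [226, 227, 228, 229, 286, 287, 288, 289, 290]
220 [222, 223, 291, 292, 293, 294]
225 [218, 219, 220, 295, 296, 297]
230 [216, 246, 247, 248, 267, 268, 298, 299]
235 [215, 246, 247, 248, 267, 268, 269, 299]
240 [215, 216, 247, 248, 267, 268, 299]
(array([22.9,  0.6, 84.9]), array([-0.14, -0.04,  0.  ]))
```

View pics/w3.png

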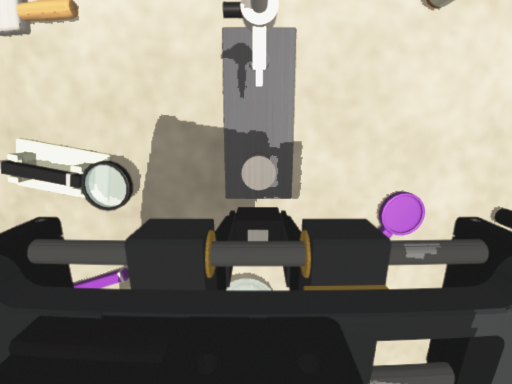

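Tilt aside, the block sits centred in the fingers, and the seat reads (553.2, 45.7), the same as before. I lower the block.

Scaled: 80 mm / 1000 = 0.08, 23.2 mm / 1000 = 0.0232.

jog_arm --moves '[[[0.012,0.0002,0.015,0,0,0,15],[0.023,0.0003,0.04,0,0,0,15],[0.0232,0.0003,0.06,0,0,0,15],[0.0232,0.0003,0.074,0,0,0,15],[0.0232,0.0003,0.08,0,0,0,15],[0.0232,0.0003,0.08,0,0,0,15],[0.0232,0.0003,0.08,0,0,0,15],[0.0232,0.0003,0.08,0,0,0,15]]]'

```text
time: 6.9
tool_pos: [553.8, 46.2, 70.9]
tool_rot: [-3.133, -0.2, -0.002]
force: [-0.6, -0.1, -0.3]
finger_gap: 28.0
finger_force: 30.0
```

Run:
```python
from h import *
for i in range(3):
    c,im=shot("wrist"); s=arm.state();print(s["tool_pos"],s["force"])
R=lambda yaw:(Ro.from_euler('z',yaw,degrees=True)*Ro.from_euler('x',180,degrees=True)).as_matrix()
print(togo((553.2,45.7,66),R(7.3)))
```

```text
[553.77898805  46.19725038  70.80351842] [-0.83225867  0.04611858 -0.33616361]
[553.72820772  46.19704489  70.72914257] [ 0.72696389 -1.01744906  0.41963034]
[553.70587776  46.1867551   70.65211687] [-0.66663519  0.14988702 -0.19061508]
(array([-0.6,  0.4,  4.7]), array([-0.14, -0.06,  0.02]))
```

Scaled: 4.5 mm / 1000 = 0.0045, 3.5 mm / 1000 = 0.0035.

jog_arm --moves '[[[-0.0005,0.0004,0.002,0,0,0,15],[-0.0005,0.0004,0.0035,0,0,0,15],[-0.0005,0.0004,0.0045,0,0,0,15],[-0.0005,0.0004,0.0045,0,0,0,15],[-0.0005,0.0004,0.0045,0,0,0,15]]]'

```text
time: 7.68
tool_pos: [553.1, 45.7, 65.9]
tool_rot: [-3.133, -0.2, -0.0]
force: [-1.5, -1.5, 2.6]
finger_gap: 27.7
finger_force: 30.0
```

Scaled: -110 mm / 1000 = -0.11, -90 mm / 1000 = -0.09.

jog_arm --moves '[[[0,0,0,0,0,0,32],[0,0,0,0,0,0,40],[0,0,0,0,0,0,60],[0,0,0,0,0,0,70],[0,0,-0.02,0,0,0,70],[-0.005,0,-0.05,0,0,0,70],[-0.02,0,-0.09,0,0,0,70],[-0.035,0,-0.11,0,0,0,70],[-0.035,0,-0.11,0,0,0,70],[-0.035,0,-0.11,0,0,0,70]]]'

```text
time: 8.93
tool_pos: [518.6, 41.0, 175.1]
tool_rot: [-3.133, -0.2, 0.0]
force: [1.0, 0.5, -0.4]
finger_gap: 70.2
finger_force: 0.0
```

Run:
```python
from h import *
np.set_printoptions(precision=2,suppress=True)
c,im=shot("wrist","w4");mx=im.max(2);s=arm.state();print(s["tool_pos"],s["finger_gap"])
print(proj(c,[(553.2,45.7,88),(553.2,45.7,60),(622,54,141)]))
```

```text
[518.59  41.04 174.8 ] 70.04462379276434
[[258.04 161.21]
 [258.03 157.96]
 [258.92  74.66]]
```

View pics/w4.png

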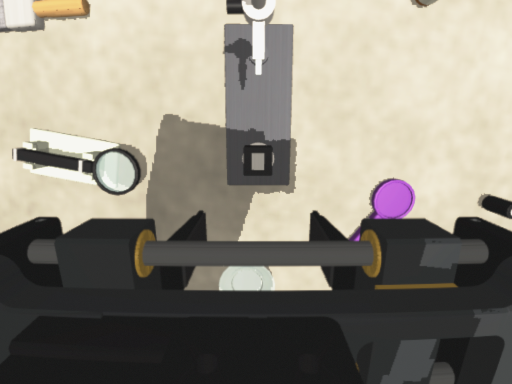

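The block stands on the pedestal top at (258,159), as expected, with the pointer tip at about (258,74) and the loupe lens at (117,171). Now I get the tip height from the start pictures, referenced to the post top, whose position is known.

Run:
```python
from h import *
np.set_printoptions(precision=2,suppress=True,linewidth=200)
a,b=cal("scene"),cal("side");A=cv2.imread('pics/scene0.png');B=cv2.imread('pics/side0.png');W=cv2.imread('pics/w4.png')
d=np.array([np.cos(np.radians(7.3)),np.sin(np.radians(7.3)),0]);S=np.array([553.2,45.7,0])
for n,c in(("scene",a),("side",b)): print(n,proj(c,[S+[0,0,60],S+115*d+[0,0,190],S+70*d+[0,0,141]]))
for im,e in((A,(276,214,306,240)),(B,(218,178,242,198))):
    x0,y0,x1,y1=e;m=np.zeros(im.shape[:2],np.uint8);g=im.min(2);m[y0:y1,x0:x1]=g[y0:y1,x0:x1]>150
    k=max(cv2.findContours(m,0,1)[0],key=cv2.contourArea);print(cv2.boundingRect(k));r=m[y0:y1].sum(1);print(r)
def dump(im,x0,y0,x1,y1): print(x0,y0);print(im.min(2)[y0:y1,x0:x1])
dump(A,318,201,336,213);dump(A,339,190,352,202);dump(B,198,150,215,165);dump(B,190,137,203,149)
m=np.zeros(W.shape[:2],np.uint8);g=W.max(2);m[138:182,236:282]=g[138:182,236:282]<50
print([ (y,np.nonzero(m[y])[0][[0,-1]]) for y in range(138,182,3) if m[y].any()]); dump(W,250,68,268,80)
```

```text
scene [[291.35 223.74]
 [348.21 194.27]
 [324.22 206.09]]
side [[228.49 187.49]
 [194.01 140.24]
 [207.89 158.87]]
(283, 219, 16, 11)
[ 0  0  0  0  0  8 12 13 15 15 15 16 14 12  9  1  0  0  0  0  0  0  0  0  0  0]
(218, 178, 24, 15)
[24 24 24 23 21 19 17 17 18 18 18 18 15 11  4  0  0  0  0  0]
318 201
[[ 59  58  58  67  70  96  89 161 104  90 135 144 142 142 143 146 146 142]
 [ 60  58  58  56  56  62  61  96  74 130 137 141 139 141 140 140 143 140]
 [ 56  58  58  58  56  49  42 134 125 134 135 137 140 138 140 136 136 136]
 [ 57  57  57  57  52  42 131 141 134 132 134 135 140 139 140 138 136 133]
 [ 55  55  53  47  40 134 213 155 129 130 128 129 132 137 139 138 136 135]
 [ 46  44  39 133 127 155 215 226 196 144 137 192 142 148 129 135 136 137]
 [138 136 127 141 136 108 118 169 210 196 216 225 214 213 186 142 129 132]
 [145 145 144 137 134 125 111 118 132 157 209 207 228 227 221 214 211 186]
 [139 141 142 138 138 139 134 130 119 117 125 111 163 209 230 227 225 220]
 [136 139 141 139 143 140 141 139 137 119 104  98  93 111 135 160 207 228]
 [137 140 140 143 145 143 139 142 140 137 135 1
[... 2984 characters left out ...]
137 131 131 129 128 129]
 [129 127 129 130 136 202 247 247 247 247 247 201 137 131 130 130 129 130]
 [129 128 129 130 137 202 247 247 247 247 247 202 137 130 130 129 128 130]
 [129 128 129 129 137 198 247 247 247 247 247 197 136 130 131 129 128 130]
 [129 128 129 130 132 156 214 219 219 219 215 156 132 131 131 129 129 130]
 [129 127 130 130 131 132 137 138 138 138 137 132 129 130 131 130 130 130]
 [129 128 129 130 131 130 130 130 129 128 129 129 129 130 131 130 129 131]
 [130 127 129 129 131 131 129 131 130 128 129 129 129 130 131 130 129 131]
 [129 127 130 130 130 130 130 131 130 129 129 129 130 130 130 129 129 131]
 [129 127 129 130 131 130 130 131 129 128 128 130 130 130 131 128 128 131]]
```

Scaled: -96 mm / 1000 = -0.096, -80 mm / 1000 = -0.08, -40 degrees / 120 = -0.3333.

jog_arm --moves '[[[0.005,-0.025,0,0,0,0,50],[0.01,-0.055,0,0,0,0,40],[0.018,-0.08,0.01,-0.0667,0,0,40],[0.025,-0.096,0.025,-0.1333,0,0,40],[0.029,-0.096,0.04,-0.2,0,0,40],[0.029,-0.096,0.055,-0.2667,0,0,40],[0.029,-0.096,0.065,-0.3333,0,0,40],[0.029,-0.096,0.065,-0.3333,0,0,40],[0.029,-0.096,0.065,-0.3333,0,0,40],[0.029,-0.096,0.065,-0.3333,0,0,40]]]'

```text
time: 10.22
tool_pos: [535.3, 139.6, 111.8]
tool_rot: [2.444, 0.154, 0.058]
force: [0.2, -0.3, 0.2]
finger_gap: 40.3
finger_force: 0.0
```

Run:
```python
from h import *
np.set_printoptions(precision=2,suppress=True,linewidth=200)
c,im=shot("wrist","w5");s=arm.state();print(s["tool_pos"],s["tool_rot"])
np.savez('w5.npz',*c)
S=np.array([553.2,45.7,0]);d=np.array([.992,.127,0])
print(proj(c,[S+70*d+[0,0,141],S+[0,0,88],S+115*d+[0,0,190]]))
```

```text
[535.34 139.54 111.89] [2.44 0.15 0.06]
[[377.11 116.21]
 [317.46 192.27]
 [458.43  40.09]]
```

View pics/w5.png

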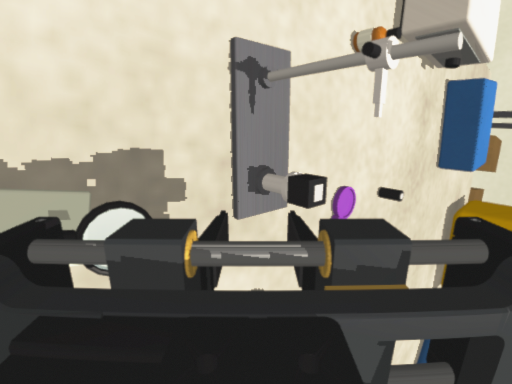

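The picture shows the pointer in profile, with up to the right and its tip at about (379,117). The post top is at (459,43), and the square stands on the pedestal at (305,190). I measure the tip columns.

Run:
```python
from h import *
np.set_printoptions(precision=2,suppress=True,linewidth=220)
c=cal("wrist");im=cv2.imread('pics/w5.png');g=im.max(2)
S=np.array([553.2,45.7,0]);d=np.array([.992,.127,0])
for z in(139,141,143,145):print(z,proj(c,S+70*d+[0,0,z])[0],proj(c,S+80*d+[0,0,z])[0])
print(369,90);print(g[90:121,369:393])
print(448,28);print(g[28:60:2,448:470])
print("metal");m=np.zeros(g.shape,np.uint8);m[175:207,305:332]=g[175:207,305:332]>90
k=max(cv2.findContours(m,0,1)[0],key=cv2.contourArea);print(cv2.minAreaRect(k))
```

```text
139 [374.44 116.23] [375.54 102.83]
141 [376.91 116.17] [378.04 102.68]
143 [379.42 116.12] [380.58 102.53]
145 [381.96 116.06] [383.15 102.38]
369 90
[[236 236 236 233 214 166 158 157 158 158 161 195 243 247 247 247 246 244 242 241 240 241 241 241]
 [237 236 236 232 213 164 158 158 157 158 163 210 244 247 247 247 246 244 243 241 240 241 241 241]
 [237 236 236 231 201 163 158 158 158 157 163 213 244 247 247 247 246 245 243 241 241 241 241 241]
 [238 237 235 230 196 162 157 158 158 158 167 223 245 247 247 247 246 245 243 241 240 241 241 240]
 [237 236 235 229 185 160 157 158 158 158 167 223 246 247 247 247 246 245 243 241 241 241 241 240]
 [237 236 235 230 184 159 158 158 158 158 168 224 246 247 247 247 246 244 243 241 241 242 242 240]
 [237 236 236 230 181 159 158 157 157 158 170 232 246 247 247 247 246 244 242 241 241 242 241 240]
 [237 236 236 231 172 158 158 158 158 158 173 233 247 247 247 247 245 243 241 241 241 242 242 240]
 [237 236 236 229 170 158 157 158 158 160 181 236 247 247 247 247 245 242 241 240 241 242 241 240]
 [237 236 236 223 167 158 158 158 158 159 182 236 247 247 
[... 2927 characters left out ...]
76  76  87 135 173]
 [121 120 120 119 118 118 117 116 115 131 200 240 241 226 138  83  76  77  76  76  84 131]
 [112 111 111 111 109 109 108 109 108 111 156 235 231 175  97  76  75  76  76  76  76  77]
 [106 106 106 100 100  96  96  93  91  90  85  91  89  78  76  75  76  76  76  75  76  76]
 [ 81  81  80  81  81  80  80  80  80  80  80  80  79  76  76  76  76  76  76  76  76  76]
 [ 80  80  80  80  80  80  80  80  80  80  80  80  80  78  76  76  76  76  76  76  76  76]
 [ 79  79  79  79  78  78  78  79  79  80  79  80  80  79  76  76  75  76  76  76  76  77]
 [ 56  47  44  40  41  42  48  51  53  56  60  61  69  78  76  75  76  75  76  76  76  76]]
metal
((322.5, 190.5), (31.0, 17.0), 90.0)
```

Tip height comes to about 140.7 mm after correcting with the post top. Now the loupe.

```bash
cat >> h.py <<'E'
def R(yaw): return (Ro.from_euler('z',yaw,degrees=True)*Ro.from_euler('x',180,degrees=True)).as_matrix()
E
python3 - <<'E'
from h import *
print(arm.state()["q"]);print(togo((516,250,150),R(86)))
E
```

```text
[ 0.43638666  0.66127479  1.7667044  -0.75357144  1.09912648  2.36853769]
(array([  -5.2,  -61.7, -101. ]), array([ 33.27,  27.17, -75.39]))
```

Scaled: -101 mm / 1000 = -0.101, -98 mm / 1000 = -0.098, -75.4 degrees / 120 = -0.6283.

jog_arm --moves '[[[0,-0.008,-0.015,0.0275,0.0225,-0.0625,40],[-0.001,-0.015,-0.03,0.0558,0.045,-0.1258,40],[-0.0015,-0.022,-0.04,0.0833,0.0683,-0.1883,40],[-0.002,-0.028,-0.05,0.1108,0.0908,-0.2517,40],[-0.0025,-0.035,-0.06,0.1383,0.1133,-0.3142,40],[-0.003,-0.04,-0.07,0.1667,0.1358,-0.3767,40],[-0.0035,-0.046,-0.08,0.1942,0.1583,-0.44,40],[-0.004,-0.052,-0.09,0.2217,0.1808,-0.5025,40],[-0.005,-0.058,-0.098,0.25,0.2033,-0.5658,40],[-0.005,-0.062,-0.101,0.2775,0.2267,-0.6283,40],[-0.005,-0.062,-0.101,0.2775,0.2267,-0.6283,40],[-0.005,-0.062,-0.101,0.2775,0.2267,-0.6283,40]]]'

```text
time: 11.78
tool_pos: [515.7, 250.4, 149.2]
tool_rot: [2.299, 2.139, -0.002]
force: [-0.2, 0.9, 0.2]
finger_gap: 40.1
finger_force: 0.0
```

Run:
```python
from h import *
np.set_printoptions(precision=2,suppress=True)
c,im=shot("wrist","w6");mx=im.max(2);s=arm.state();print(s["tool_pos"],s["tool_rot"],s["q"])
print(proj(c,[(512.7,210.6,37),(518.5,288,37),(521.4,324,37)]))
dark=mx<70
def scan(y0,y1,x0,x1):
    for y in range(y0,y1,8):
        x=np.nonzero(dark[y,x0:x1])[0]+x0; print(y,(x.min(),x.max(),len(x)) if len(x) else 0,end='; ')
scan(0,300,190,330)
```

```text
[515.6  250.62 149.12] [ 2.3   2.14 -0.  ] [ 0.34  0.49  1.76 -0.    0.89  0.41]
[[256.03 223.97]
 [256.16 154.71]
 [256.44 119.51]]
0 0; 8 0; 16 0; 24 0; 32 0; 40 0; 48 0; 56 0; 64 0; 72 0; 80 0; 88 0; 96 0; 104 0; 112 0; 120 (np.int64(250), np.int64(261), 12); 128 (np.int64(250), np.int64(262), 13); 136 (np.int64(250), np.int64(262), 13); 144 (np.int64(250), np.int64(262), 13); 152 (np.int64(250), np.int64(262), 13); 160 (np.int64(251), np.int64(262), 12); 168 (np.int64(251), np.int64(262), 12); 176 (np.int64(251), np.int64(262), 12); 184 (np.int64(251), np.int64(263), 13); 192 0; 200 (np.int64(251), np.int64(263), 13); 208 (np.int64(239), np.int64(276), 8); 216 (np.int64(217), np.int64(297), 19); 224 (np.int64(190), np.int64(329), 49); 232 (np.int64(204), np.int64(329), 51); 240 (np.int64(198), np.int64(317), 61); 248 0; 256 0; 264 0; 272 (np.int64(196), np.int64(319), 48); 280 (np.int64(190), np.int64(329), 60); 288 (np.int64(190), np.int64(323), 46); 296 (np.int64(190), np.int64(329), 140);
```

Run:
```python
from h import *
np.set_printoptions(precision=2,suppress=True)
im=cv2.imread('pics/w6.png');mx=im.max(2);c=cal("wrist")
print(95,mx[95:130,253:260:3].T); print(186,mx[186:212,253:260:3].T)
for y in(124,200):
    x=np.nonzero(mx[y,235:280]<70)[0]+235;print(y,x.mean(),plane(c,(x.mean(),y),44))
s=arm.state();R0=Ro.from_rotvec(s["tool_rot"]).as_matrix();Rc=c[2]@R0;o=R0.T@(-c[2].T@c[3]-s["tool_pos"])
R4=Ro.from_rotvec([-3.133,-.2,0]).as_matrix();Rw=Rc@R4.T;o4=R4@o+[518.59,41.04,174.8];c4=[c[0],c[1],Rw,-Rw@o4]
W=cv2.imread('pics/w4.png').max(2)
S=W.copy();m=np.zeros(W.shape,np.uint8);m[135:205,90:150]=W[135:205,90:150]<75
k=max(cv2.findContours(m,0,1)[0],key=cv2.contourArea);print(cv2.boundingRect(k),cv2.contourArea(k))
e=cv2.fitEllipse(k);print(e)
P=np.array([plane(c4,p[0],37)[:2] for p in k]);print(P.mean(0),P.min(0),P.max(0),cv2.minEnclosingCircle(P.astype(np.float32)))
for z in(37,42):print(plane(c4,e[0],z))
print("seat check",plane(c4,(258.0,159.5),88))
```

```text
95 [[130 129 130 131 131 133 153 178 185 183 163 111  55  73 133 159 162 157
  111  55  41  41  42  42  41  40  41  41  41  42  40  41  41  40  40]
 [128 128 129 130 130 132 154 180 185 182 152  92  50  74 132 159 161 156
  109  53  41  42  42  41  42  41  41  41  41  40  40  41  41  41  40]
 [127 128 128 129 130 133 153 178 185 182 150  88  53  89 138 159 158 141
   94  50  41  42  42  42  41  40  41  42  41  40  42  41  39  41  39]]
186 [[ 36  36  42  82 148 154 148  99  47  35  35  36  35  35  35  35  35  40
   50 126 228 233 233 233 233 233]
 [ 37  36  41  82 147 153 147  98  46  36  35  36  35  35  35  35  34  41
   85 194 231 233 233 233 233 233]
 [ 37  37  45  93 146 151 144  78  39  35  35  35  36  35  35  35  35  38
   69 162 230 233 233 233 233 233]]
124 256.0 [520.39 319.72  44.  ]
200 257.0 [515.78 240.66  44.  ]
(90, 148, 51, 46) 1669.0
((115.58110809326172, 170.7324676513672), (43.330528259277344, 49.62777328491211), 109.83676147460938)
[513.89 210.39] [486.08 179.54] [541.56 240.73] ((514.8754272460938, 210.35504150390625), 31.003719329833984)
[514.12 209.21  37.  ]
[515.27 206.6   42.  ]
seat check [554.43  43.95  88.  ]
```

Run:
```python
from h import *
np.set_printoptions(precision=2,suppress=True)
c=cal("wrist");print(plane(c,(256,106),44),plane(c,(256,106.5),30))
s=arm.state();R0=Ro.from_rotvec(s["tool_rot"]).as_matrix();print(R0.T@(-c[2].T@c[3]-s["tool_pos"]))
print(togo((518.6,289.4,18),R(86.66)))
```

```text
[521.64 337.11  44.  ] [521.61 337.6   30.  ]
[  66.76    1.17 -170.73]
(array([ 39.2,   0.2, 131. ]), array([ 0.  ,  0.11, -0.74]))
```

Scaled: 131 mm / 1000 = 0.131, 37.8 mm / 1000 = 0.0378, -0.7 degrees / 120 = -0.0058.

jog_arm --moves '[[[0.02,-0.0005,0.02,0,0.0008,-0.0058,50],[0.0378,-0.001,0.05,0,0.0008,-0.0058,50],[0.0378,-0.001,0.09,0,0.0008,-0.0058,50],[0.0378,-0.001,0.11,0,0.0008,-0.0058,50],[0.0378,-0.001,0.122,0,0.0008,-0.0058,50],[0.0378,-0.001,0.131,0,0.0008,-0.0058,50],[0.0378,-0.001,0.131,0,0.0008,-0.0058,50],[0.0378,-0.001,0.131,0,0.0008,-0.0058,50]]]'

```text
time: 12.82
tool_pos: [517.4, 288.7, 18.4]
tool_rot: [-2.282, -2.158, -0.001]
force: [0.8, 0.5, -0.3]
finger_gap: 50.3
finger_force: 0.0
```

jog_arm --moves '[[[0,0,0,0,0,0,30],[0,0,0,0,0,0,20],[0,0,0,0,0,0,8],[0,0,0,0,0,0,0],[0,0,0,0,0,0,0],[0,0,0,0,0,0,0],[0,0,0,0,0,0,0]]]'

```text
time: 13.7
tool_pos: [517.1, 288.5, 17.8]
tool_rot: [-2.282, -2.157, 0.001]
force: [0.9, -0.3, 1.9]
finger_gap: 13.7
finger_force: 30.0
```

Scaled: -142 mm / 1000 = -0.142, -105 mm / 1000 = -0.105.

jog_arm --moves '[[[0,0,-0.004,0,0,0,0],[0,0,-0.012,0,0,0,0],[0,0,-0.025,0,0,0,0],[0,0,-0.045,0,0,0,0],[0,0,-0.075,0,0,0,0],[0,0,-0.105,0,0,0,0],[0,0,-0.13,0,0,0,0],[0,0,-0.142,0,0,0,0],[0,0,-0.142,0,0,0,0],[0,0,-0.142,0,0,0,0]]]'

```text
time: 14.95
tool_pos: [516.8, 288.2, 158.9]
tool_rot: [-2.282, -2.157, 0.003]
force: [0.1, -1.0, -0.8]
finger_gap: 13.6
finger_force: 30.0
```

Run:
```python
from h import *
print(arm.state()["tool_pos"],arm.state()["force"],togo((538.3,122.5,150),R(100)))
```

```text
[516.84723388 288.2482298  158.93234417] [ 0.13862949 -1.02834705 -0.78093652] (array([-164.3,   30.7,    8.9]), array([-1.400e-01, -1.000e-02, -1.322e+01]))
```

Scaled: -164.3 mm / 1000 = -0.1643, 30.7 mm / 1000 = 0.0307, -13.2 degrees / 120 = -0.11.

jog_arm --moves '[[[-0.012,0.002,0,0,0,-0.0083,0],[-0.035,0.007,0,0,0,-0.025,0],[-0.065,0.012,0,0,0,-0.0417,0],[-0.095,0.018,0,0,0,-0.0667,0],[-0.125,0.023,0,0,0,-0.0833,0],[-0.148,0.028,0.003,0,0,-0.1,0],[-0.16,0.03,0.006,0,0,-0.1083,0],[-0.1643,0.0307,0.009,0,0,-0.11,0],[-0.1643,0.0307,0.009,0,0,-0.11,0],[-0.1643,0.0307,0.009,0,0,-0.11,0],[-0.1643,0.0307,0.009,0,0,-0.11,0]]]'

```text
time: 16.32
tool_pos: [538.6, 123.1, 150.8]
tool_rot: [-2.018, -2.406, 0.0]
force: [0.2, -0.3, -1.5]
finger_gap: 13.9
finger_force: 30.0
```

Run:
```python
from h import *
np.set_printoptions(precision=2,suppress=True)
print(arm.state()["tool_pos"],togo((538.3,122.5,121.5),R(100)))
a,A=shot("scene","s2");b,B=shot("side","d2")
for n,c in(("scene",a),("side",b)):print(n,proj(c,[(551.9,45.2,169),(551.9,45.2,88),(621.5,53.7,140.7),(552,44.7,60)]))
A=cv2.resize(A[150:250,245:395],None,fx=2.6,fy=2.6,interpolation=2);B=cv2.resize(B[120:270,145:295],None,fx=2.6,fy=2.6,interpolation=2)
C=np.zeros((390,780,3),np.uint8);C[:260,:390]=A;C[:,390:]=B;cv2.imwrite('pics/c2.png',C)
```

```text
[538.62 123.07 150.77] (array([-0.5, -0.4, 29.3]), array([-0.05, -0.04,  0.02]))
scene [[293.78 184.29]
 [291.49 214.06]
 [323.5  206.2 ]
 [290.65 223.75]]
side [[227.67 161.63]
 [228.61 181.3 ]
 [208.39 158.96]
 [229.01 187.5 ]]
```

View pics/c2.png

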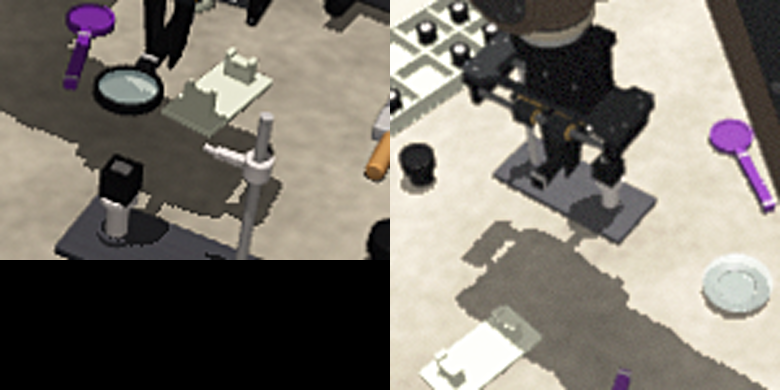

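Scene crop: lens over the specimen at full-image (294.6,184.2), the square standing centred at about (291.5,217), the pointer tip in place. The side view is blocked by the gripper. I fit the lens ellipse.

Run:
```python
from h import *
np.set_printoptions(precision=2,suppress=True)
a=cal("scene");A=cv2.imread('pics/s2.png');g=A.max(2)
m=np.zeros(g.shape,np.uint8);m[172:200,278:312]=g[172:200,278:312]>110
# glass: bright blob enclosed
n,l,st,ce=cv2.connectedComponentsWithStats(m,connectivity=4);k=l[184,294];print(st[k],ce[k])
k=max(cv2.findContours((l==k).astype(np.uint8),0,1)[0],key=cv2.contourArea);e=cv2.fitEllipse(k);print("glass",e)
d=np.zeros(g.shape,np.uint8);d[165:203,272:318]=g[165:203,272:318]<62
for y in range(172,200,2):
    x=np.nonzero(d[y,275:315])[0]+275;print(y,(x.min(),x.max()) if len(x) else 0,end=' ')
th=np.linspace(0,2*np.pi,40,endpoint=False)
for z in(170,175): 
    q=proj(a,[(551.9+28*np.cos(t),45.2+28*np.sin(t),z) for t in th]);print(z,q.min(0),q.max(0))
def fitp(r,z,X=(551.9,45.2)): return cv2.fitEllipse(proj(a,[(X[0]+r*np.cos(t),X[1]+r*np.sin(t),z) for t in th]).astype(np.float32))
print(fitp(23,170),fitp(23,172),fitp(23,175))
# block silhouette
b=np.zeros(g.shape,np.uint8);b[205:232,278:306]=g[205:232,278:306]<80
n,l,st,ce=cv2.connectedComponentsWithStats(b);i=1+np.argmax(st[1:,4]);print("block",st[i],ce[i])
C=np.radians(7.3);pp=proj(a,[(551.9+14*(s*np.cos(C)-t*np.sin(C))*1,45.2+14*(s*np.sin(C)+t*np.cos(C)),z) for s in(-1,1) for t in(-1,1) for z in(60,88)]);print(pp.min(0),pp.max(0))
```

```text
[283 177  23  13 215] [294.04 182.9 ]
glass ((294.0072326660156, 182.86349487304688), (11.39441204071045, 21.550113677978516), 94.20032501220703)
172 (np.int64(277), np.int64(313)) 174 (np.int64(276), np.int64(312)) 176 (np.int64(276), np.int64(310)) 178 (np.int64(275), np.int64(304)) 180 (np.int64(275), np.int64(306)) 182 (np.int64(280), np.int64(307)) 184 (np.int64(280), np.int64(307)) 186 (np.int64(280), np.int64(307)) 188 (np.int64(281), np.int64(309)) 190 (np.int64(283), np.int64(306)) 192 (np.int64(286), np.int64(304)) 194 (np.int64(291), np.int64(299)) 196 0 198 0 170 [280.23 175.97] [307.38 192.25]
175 [280.33 174.04] [307.58 190.28]
((293.8168640136719, 184.04225158691406), (13.313541412353516, 22.367963790893555), 94.3046646118164) ((293.87640380859375, 183.2638397216797), (13.299400329589844, 22.39882469177246), 94.29644012451172) ((293.96600341796875, 182.09219360351562), (13.27789306640625, 22.44527244567871), 94.28410339355469)
block [278 205  28  27 589] [292.62 216.56]
[282.21 208.38] [300.08 229.52]
```

jog_arm --moves '[[[-0.0003,-0.0003,0.005,0,0,0,0],[-0.0005,-0.0004,0.013,0,0,0,0],[-0.0005,-0.0004,0.021,0,0,0,0],[-0.0005,-0.0004,0.026,0,0,0,0],[-0.0005,-0.0004,0.029,0,0,0,0],[-0.0005,-0.0004,0.0293,0,0,0,0],[-0.0005,-0.0004,0.0293,0,0,0,0],[-0.0005,-0.0004,0.0293,0,0,0,0],[-0.0005,-0.0004,0.0293,0,0,0,0],[-0.0005,-0.0004,0.0293,0,0,0,0]]]'

```text
time: 17.68
tool_pos: [538.4, 122.1, 121.5]
tool_rot: [-2.019, -2.405, 0.0]
force: [-0.5, -1.3, -0.7]
finger_gap: 13.8
finger_force: 30.0
```

Run:
```python
from h import *
np.set_printoptions(precision=2,suppress=True)
a,A=shot("scene","s3");g=A.max(2);s=arm.state();print(s["tool_pos"],s["force"],s["dq"],togo((538.3,122.5,121.5),R(100)))
th=np.linspace(0,2*np.pi,60)
for z in(135.7,145.7):
    q=proj(a,[(551.9+28*np.cos(t),45.2+28*np.sin(t),z) for t in th]);print(z,q.min(0),q.max(0))
for y in range(184,214):
    x=np.nonzero(g[y,276:312]<62)[0]+276;print(y,(x.min(),x.max(),len(x)) if len(x) else 0,end=' ')
print(g[184:216,292:296].T)
# pointer unchanged?
o=cv2.imread('pics/scene0.png').astype(int);print(np.abs(o-A)[200:213,321:338].mean())
```

```text
[538.35 122.11 121.46] [-0.56 -0.25 -0.86] [ 0. -0. -0. -0.  0. -0.] (array([ 0.4,  0. , -0. ]), array([-0.05, -0.04, -0.01]))
135.7 [279.55 188.85] [306.08 205.4 ]
145.7 [279.75 185.16] [306.46 201.63]
184 (np.int64(296), np.int64(311), 11) 185 (np.int64(296), np.int64(310), 12) 186 (np.int64(287), np.int64(309), 20) 187 (np.int64(284), np.int64(309), 22) 188 (np.int64(282), np.int64(302), 14) 189 (np.int64(282), np.int64(309), 10) 190 (np.int64(281), np.int64(304), 7) 191 (np.int64(280), np.int64(305), 7) 192 (np.int64(280), np.int64(305), 5) 193 (np.int64(280), np.int64(306), 5) 194 (np.int64(279), np.int64(306), 6) 195 (np.int64(279), np.int64(306), 5) 196 (np.int64(279), np.int64(306), 5) 197 (np.int64(279), np.int64(306), 7) 198 (np.int64(280), np.int64(306), 8) 199 (np.int64(280), np.int64(305), 10) 200 (np.int64(281), np.int64(305), 12) 201 (np.int64(281), np.int64(304), 18) 202 (np.int64(282), np.int64(303), 22) 203 (np.int64(284), np.int64(302), 19) 204 (np.int64(286), np.int64(300), 15) 205 (np.int64(289), np.int64(298), 10) 206 0 207 0 208 0 209 (np.int64(288), np.int64(291), 4) 210 (np.int64(288), np.int64(294), 7) 211 (np.int64(287), np.int64(296), 10) 212 (np.int64(286), np.int64(299), 10) 213 (np.int64(285), np.int64(300), 9) [[ 72  78  37   0 115 128 135 152 155 157 156 155 155 156 155 159 171  75
    4   8   8  13  67  76  74  77  35   1  64  90  93  94]
 [ 72  80  38   0 116 129 137 155 157 157 156 155 154 154 154 158 171  75
    1   5   9  12  68  75  71  75  60  15  18  86  95  93]
 [ 74  83  37   0  83 122 128 152 158 156 153 155 154 154 154 157 170  89
   18   9   8  14  67  74  71  73  58  15   0  64  95 102]
 [ 77  72  39   9  82 123 129 151 156 154 154 153 154 154 153 156 170  77
    4   9   6  15  67  73  70  72  77  34   3  24  73  46]]
55.97285067873303
```

```bash
python3 -c "
from rig import arm
print(arm.close_job())"
```

```text
the job is handed in; nothing more can be done
None
```

The job is handed in: the square specimen stands released on the pedestal, about 1 mm off centre by my measurements, and the loupe is held still and level over it with its lens at about 140.7 mm (my reading of the pointer, good to about 1 mm); no verdict was returned.

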